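# Crank a specimen clamp shut

### The arm

A 6-joint arm with a two-finger parallel gripper is mounted at the origin on the work surface. World frame = base frame: x ahead of the robot, y to its left, z up, the work surface at z = 0. Lengths are in m, angles in degrees, forces in N, time in s.
With the tool pointing down it reaches from about 0.4 to 0.925 m from the base axis. Payload 12.5 kg.
Tool frame: the origin (TCP) lies between the finger pads; the fingertips stand 25 mm ahead of it and the grasp point (between the pads) lies 6 mm ahead of it; z points along the fingers, y is the line along which they close (so a half turn about z gives the same grasp; the last joint's range is limited). The gripper opens to 95 mm and grips with 3 to 60 N. Pads are 20 mm wide; open, the fingers measure 119 mm over their backs; the gripper's body (75 mm by 180 mm) begins 59 mm behind the grasp point.
Start: joints at [68.033, 28.126, 89.318, -0, 62.55, -6.05], TCP at [0.171, 0.601, 0.24] pointing down, gripper open.
Joint ranges: [-177.58, 177.58], [-47.91, 125.51], [2.72, 160], [-65.01, 245.01], [3.68, 167.84], [-153.87, 153.87]. Speed limits (degrees/s): [127.2, 127.2, 159.86, 180, 180, 180].

### API

Orientations are given as a 3x3 rotation matrix whose columns are the frame's x, y, z axes.
In Python, from station import monitor, optics, ticket gives the robot as it stands.
- The arm moves only by the shell command python3 -m jog 'ROWS' [FORCE]. ROWS is JSON, a list of rows, each an object with "offset": the shift along the tool's x, y, z in cm, a list of three; "yaw": the turn about the tool's z in degrees; "fingers": the finger opening in cm, from 0 to 9.51. In form: [{"offset": [dx, dy, dz], "yaw": yaw, "fingers": fingers}, ...]. A call has 1 to 10 rows; each row shifts and turns the commanded pose from where the row before left it, along the tool's axes as they then stand; what a row does not reach is not made up. A row lasts 1/8 s, in which the tool goes at most 62.5 mm and 10.7 degrees, less where a joint would pass 70% of its speed; a pose out of reach is approached as far as the arm can. A call with a gripper value outside its range is refused whole. The fingers move at their own pace and stop on an object; FORCE is the grip in N (left out, the last holds). Time passes only in rows, so rows that do not move let the fingers close. It gives the time, the measured TCP pose, the force, the opening and the grip force at its end, in the units of the state.
- monitor.get_state(): the state, without advancing time (a new reading comes with each control period).
- optics.get_image(name): name is "scene" or "top" or "wrist"; returns the picture (420x560x3 uint8, blue, green, red); there is no depth.
- optics.get_calibration(name): a dict with "mtx" (3x3 intrinsics, pixels), "rvec" (rotation vector, rad) and "tvec" (3), from world to camera coordinates, as OpenCV has them. Camera axes: x right, y down, z forward; pixel columns grow to the right and rows downward; lengths in m; the calibration is good to about 2 mm. A picture is of the moment at which its call begins: read the wrist's pose just before it. get_calibration takes no time and is no camera call; for the wrist camera it gives the pose at the moment of the call.
- ticket.job_done(): hands the job in; it is judged then, once.
The state is a dict: "time_s": time; "joints": joint angles; "qd": joint speeds; "effort": joint torques, N m; "ee_pos": TCP position; "orientation": TCP orientation; "wrist_force": force on the tool from outside, world axes, zero at the start; "moment": the same for the moment, N m; "width": finger opening in m; "gripper_force": force on a finger pad.
Only numpy, scipy, OpenCV 4.12 (cv2) and the standard library are available. Lean on these libraries where they do the work, as an engineer would, in place of code of your own. Each camera call takes 0.05 s, during which the arm holds its last target. There are 200 camera calls.

### The job

Put the loose crank on the square shaft of the specimen clamp, pushed right down, and wind it clockwise (two to three turns) by its red grip until the aluminium jaw presses the orange specimen block firmly against the steel shoe of the blue back jaw (how far the shoe stands out is not known): stop when the handle, which turns at a steady 6 to 7 N, clearly goes stiffer, by about 4 N. Do not force the crank or wind on after that, do not push the jaw, block or clamp by hand, and leave the dish, box and jar alone; finish with the crank still seated on the shaft and let go.

Things in the scene. Friction and masses are not known exactly. Their poses are not given: they have to be found in the camera images.
- clamp: Specimen clamp fixed to the bench. Grey bed 90 x 265 x 30 mm along its own y axis; origin on the bench under the clamp axis. White gearbox 80 x 80 mm, top 70 mm above the bench, centred at y = -115 mm. z up.
- shaft_seat (a point): Centre of the round shoulder on the gearbox, 74 mm above the bench, on which the crank's hub rests when fully down. From it rises the 14 mm square steel shaft end, 20 mm tall, with a 4 mm tip of 10.5 mm square above. It turns about the upright axis through this point; this point's x and y axes are normal to the flats and turn with it.
- jaw: Moving aluminium jaw with a stiff rubber face, 70 x 20 x 52 mm in all; the face yields a little under load. Origin at the centre of its underside, moves along the clamp's +y towards the back jaw when the shaft is turned clockwise. Pressing face 10 mm from the origin on the +y side. Jaw force times 3 mm per rad is the added torque on the shaft.
- back_jaw: Fixed blue back jaw, 70 x 25 x 55 mm; origin at the foot of its face, which looks to its own -y, towards the moving jaw. In front of that face stands a steel shoe plate, 6 mm thick, on a set-screw: it is locked anywhere from 0 to 16 mm off the face (not measured, so where the block comes to bear must be felt). It does not yield. Distance from the moving jaw varies.
- block: Loose orange specimen block with a pale top, 50 x 40 x 40 mm (40 mm along y, between the jaws), 0.18 kg, standing on the clamp bed (30 mm above the bench) between the jaws; origin at the centre of its underside. It slides along the bed as it is pushed.
- crank: Loose steel crank, about 0.33 kg, standing on the bench on its hub. Origin (= point crank_socket) at the centre of the hub's underside; z up, x along the arm to the red grip. Hub 30 mm square, 34 mm tall, with a socket 15.4 mm square and 24 mm deep, open below, sides along x and y; it fits the shaft in any of four positions. The arm is 14 mm wide, its top 34 mm up.
- crank_socket (a point): Centre of the socket's mouth on the hub's underside; z up.
- crank_head (a point): Middle of the part to carry it by: yellow block on the hub's axis, 20 mm along the arm x 16 mm across x 40 mm tall, from 34 to 74 mm above the hub's underside (the wider hub lies below); this point is 58 mm above it.
- crank_grip (a point): Centre of the upright red grip, a cylinder 18 mm in diameter and 46 mm tall, 55 mm from the hub's axis along the arm, from 37 to 83 mm above the hub's underside. It spins freely on its pin, so it can be held without turning the wrist.
- boat: Turquoise open dish 85 x 85 x 22 mm, bystander; origin under its centre.
- tip_box: Blue box 80 x 120 x 50 mm, bystander; origin under its centre.
- reagent: Amber jar 56 mm in diameter, 110 mm tall, bystander; origin under its centre.
- drive: The rotating shaft with its shoulder; origin 4 mm below point shaft_seat. It stays where it is left; turning it takes about 0.35 N m (6.4 N at the crank's grip), more once the jaw presses. Clockwise seen from above closes the jaw, 18.8 mm per full turn (3 mm per rad).
Things that resemble listed ones, but are neither listed nor needed, are in the scene too. There is more than one size of the crank; the job needs the smaller. Of the things that look like the block, the larger one is meant.

How it is judged (in metres and radians):
On the way, in this order (a step that is already met when the one before it is completed fails the run):
1. the crank is fully down on the square shaft (z of crank_socket in the frame of shaft_seat below 0.0035 m and horizontal distance between crank_socket and shaft_seat below 0.003 m and angle between crank_socket's own z axis and vertical below 0.12 rad), for 0.2 s.
2. with the crank on the shaft, the jaw presses the block against the back jaw (all of step 1 and contact force between jaw and block above 20 N and contact force between block and back_jaw above 16 N), for 0.2 s.
At the end, for the whole second after the job is handed in: The block stands upright between the jaws, pressed with more than 20 N by the jaw (more than 16 N on the back jaw); the crank sits on the shaft within 3.5 mm of fully down, centred within 3 mm, upright and at rest (all of step 2 and linear speed of crank below 0.01 m/s and linear speed of block below 0.02 m/s and angle between block's own z axis and vertical below 0.1 rad); the robot touches nothing.
It fails at once if the block is crushed: the jaw presses it with more than 150 N (contact force between jaw and block above 150 N).
It fails at once if the crank is forced: more than 120 N between crank and shaft (contact force between crank and drive above 120 N).
It fails at once if the robot pushes on the clamp, its jaws or the block (more than 5 N) (contact force between any of the fingers, the arm and clamp above 5 N or contact force between any of the fingers, the arm and block above 5 N or contact force between any of the fingers, the arm and back_jaw above 5 N).
It fails at once if a bystander is moved more than 15 mm (distance of any of boat, tip_box, reagent from where it was at the start of the episode above 0.015 m).
It also fails if it takes over 72 s, if anything falls off the work surface, if the arm or the gripper's body presses on something with over 40 N, if the wrist force passes 120 N, or if a joint passes its speed limit or range.

## Working session

There is one attempt and no reset: what is moved stays moved. The work goes in short steps, Python scripts to look and compute and a shell command to move; the robot and the scene stay as the last step left them, time stands still between calls to the robot, and variables do not carry over. Pictures are saved under pics/ and viewed, at most 13 in all, crops included, and the job is handed in when it is done.

```bash
mkdir -p pics; ls
python3 - <<'E'
from station import monitor, optics
import cv2,numpy as np
s=monitor.get_state(); print(s)
a=optics.get_image("top"); b=optics.get_image("scene")
cv2.imwrite("pics/top.png",a); cv2.imwrite("pics/scene.png",b)
for n in("top","scene","wrist"):
    c=optics.get_calibration(n); print(n,c)
E
```

```text
pics
{'time_s': 0.0, 'joints': array([ 6.80320963e+01,  2.81666057e+01,  8.93515353e+01,  1.67773291e-03,
        6.25490924e+01, -6.05246370e+00]), 'qd': array([ 0.08476347, -0.00187034,  0.00027243,  0.03023137,  0.14847575,
        0.09886438]), 'effort': array([-1.30009616e-03, -6.12635064e+01, -2.58190763e+01,  6.92658685e-02,
        4.80902789e-02, -1.87040123e-04]), 'ee_pos': array([0.17129524, 0.60083464, 0.2390266 ]), 'orientation': array([[-9.61663708e-01,  2.74231105e-01, -4.63068863e-04],
       [ 2.74231455e-01,  9.61663115e-01, -1.07852434e-03],
       [ 1.49551323e-04, -1.16416577e-03, -9.99999311e-01]]), 'wrist_force': array([-0.63336877,  1.40863116,  0.39863806]), 'moment': array([ 0.00137758, -0.01675791,  0.00048297]), 'gripper_force': 0.0, 'width': 0.0952544868871657}
top {'mtx': array([[496.90575683,   0.        , 285.10312458],
       [  0.        , 496.90575683, 213.59029736],
       [  0.        ,   0.        ,   1.        ]]), 'rvec': array([ 2.21218384, -2.15934733,  0.02323075]), 'tvec': array([0.07269084, 0.56519193, 1.10896605])}
scene {'mtx': array([[400.69936717,   0.        , 278.72884399],
       [  0.        , 400.69936717, 214.96885947],
       [  0.        ,   0.        ,   1.        ]]), 'rvec': array([ 1.83810955,  1.87545508, -0.60401801]), 'tvec': array([-0.05294255, -0.39306651,  1.22146124])}
wrist {'mtx': array([[341.32679492,   0.        , 278.04166606],
       [  0.        , 341.32679492, 211.15112094],
       [  0.        ,   0.        ,   1.        ]]), 'rvec': array([-2.31916088, -1.75232128, -0.24549915]), 'tvec': array([-0.62429914, -0.03123594,  0.39238628])}
```

View pics/top.png

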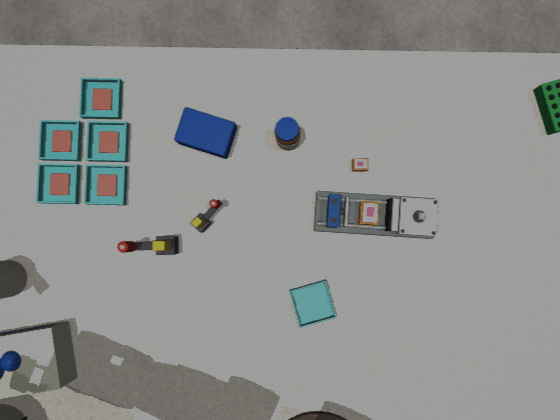

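View pics/scene.png

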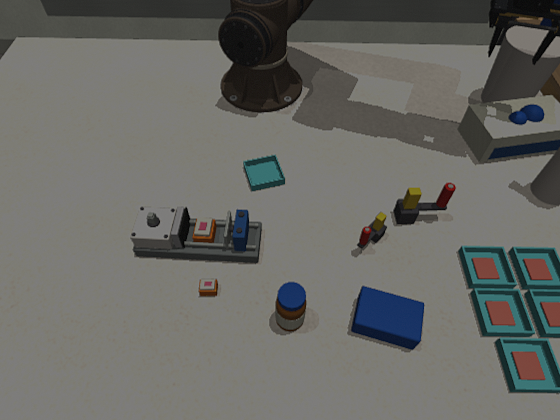

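Top view: crank candidates are the big one (yellow 160,245; red 125,246) and the small one (yellow 198,222; red 215,203). Block candidates are the one in the clamp (369,212) and a small decoy (360,164). I pick the small crank, whose arm spans about 24 px ≈ 55 mm, and the larger block, already in the clamp. Gearbox is at (418,216).

```bash
cat > h.py <<'E'
from station import monitor, optics
import cv2,numpy as np
def ray(c,uv):
    R=cv2.Rodrigues(c["rvec"])[0]; d=np.linalg.inv(c["mtx"])@[uv[0],uv[1],1]
    return -R.T@c["tvec"], R.T@d
def plane(c,uv,z):
    o,d=ray(c,uv); return o+d*(z-o[2])/d[2]
def cross(c1,u1,c2,u2):
    o1,d1=ray(c1,u1);o2,d2=ray(c2,u2)
    t=np.linalg.lstsq(np.c_[d1,-d2],o2-o1,rcond=None)[0]
    a,b=o1+d1*t[0],o2+d2*t[1]; return (a+b)/2,np.linalg.norm(a-b)
def blobs(im,lo,hi,amin=15):
    m=cv2.inRange(cv2.cvtColor(im,cv2.COLOR_BGR2HSV),np.array(lo),np.array(hi))
    if lo[0]==0: m|=cv2.inRange(cv2.cvtColor(im,cv2.COLOR_BGR2HSV),np.array([172,lo[1],lo[2]]),np.array([180,255,255]))
    n,l,st,ce=cv2.connectedComponentsWithStats(m)
    return [(ce[i].round(1),st[i]) for i in range(1,n) if st[i][4]>=amin],m
def project(c,p): return cv2.projectPoints(np.array(p,float).reshape(-1,3),c["rvec"],c["tvec"],c["mtx"],None)[0].reshape(-1,2)
RED=([0,150,60],[6,255,255]); YEL=([22,150,60],[35,255,255])
E
python3 - <<'E'
from h import *
for n in("top","scene"):
    im=cv2.imread(f"pics/{n}.png")
    print(n,"R",blobs(im,*RED)[0],"Y",blobs(im,*YEL)[0])
t=cv2.imread("pics/top.png")
c1=cv2.resize(t[180:270,90:240],None,fx=5,fy=5,interpolation=cv2.INTER_CUBIC)
c2=cv2.resize(t[170:260,300:450],None,fx=5,fy=5,interpolation=cv2.INTER_CUBIC)
x=np.vstack([c1,c2]); cv2.imwrite("pics/crop1.png",cv2.resize(x,(500,600)))
E
```

```text
top R [(array([213.9, 203.4]), array([210, 200,   8,   8,  36], dtype=int32)), (array([123. , 246.5]), array([118, 242,  10,  10,  60], dtype=int32))] Y [(array([197.6, 222. ]), array([192, 217,  12,  11,  80], dtype=int32)), (array([160.8, 245.3]), array([153, 241,  17,  10, 160], dtype=int32))]
scene R [(array([449.4, 187.1]), array([445, 183,  10,   8,  44], dtype=int32)), (array([202.8, 226.3]), array([200, 223,   7,   7,  19], dtype=int32)), (array([366.6, 230.3]), array([363, 227,   8,   7,  31], dtype=int32)), (array([505., 324.]), array([495, 323,  20,   2,  21], dtype=int32))] Y [(array([412.9, 197.4]), array([404, 188,  17,  20, 224], dtype=int32)), (array([378.9, 221.2]), array([373, 213,  13,  18, 134], dtype=int32))]
```

View pics/crop1.png

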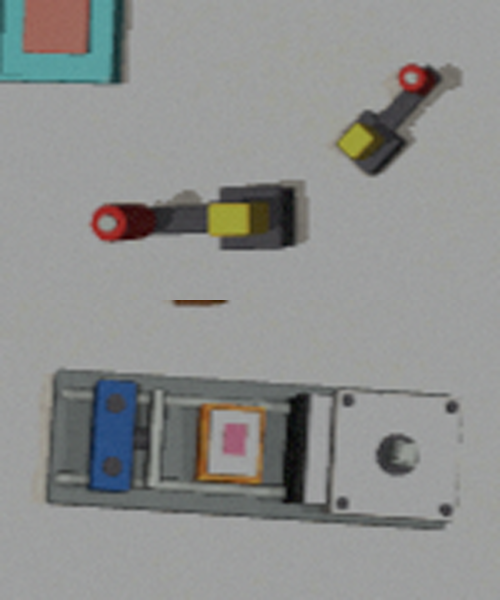

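Crop: smaller crank (yellow top at top px 197,222; grip 214,203) is right. The clamp has shaft at ≈(420,216), shoe visible in front of the blue jaw at ≈(347,212), and the pale-topped block between.

Run:
```python
from h import *
t=optics.get_calibration("top")
y=plane(t,(197,222.5),.074); r=plane(t,(213.9,203.4),.083); s=plane(t,(420,216),.098)
print("head",y,"grip",r,"dist",np.linalg.norm((r-y)[:2]),"ang",np.degrees(np.arctan2(*(r-y)[1::-1])))
print("shaft",s)
for p in((104,100),(152,105),(342/1,503),(348,400),(452,407),(446,510)):
    if p[1]>300: print(plane(t,(300+p[0]/3.333,170+(p[1]-300)/3.333),.07))
st=monitor.get_state(); R=st["orientation"]; w=optics.get_calibration("wrist")
Rw=cv2.Rodrigues(w["rvec"])[0]; print("cam in tool",R.T@(-Rw.T@w["tvec"]-st["ee_pos"])); print("axes",(R.T@Rw.T).round(3))
print("need tool offset to head cm",R.T@(y-st["ee_pos"])*100)
sc=optics.get_calibration("scene"); print(cross(t,(197.,222.),sc,(380,216)))
```

```text
head [0.53691621 0.27344189 0.074     ] grip [0.57825121 0.23679884 0.083     ] dist 0.05523853012109608 ang -41.556656105490404
shaft [ 0.56102754 -0.19603856  0.098     ]
[ 0.52968334 -0.16645836  0.07      ]
[ 0.5957871  -0.16937096  0.07      ]
[ 0.59281465 -0.23562353  0.07      ]
[ 0.52683191 -0.23253214  0.07      ]
cam in tool [ 7.91513561e-02 -1.18824838e-04 -1.45533873e-01]
axes [[ 0.001 -0.961 -0.277]
 [ 1.     0.001 -0.   ]
 [ 0.001 -0.277  0.961]]
need tool offset to head cm [-44.14001332 -21.44898609  16.5302643 ]
(array([0.53804931, 0.27390169, 0.07402196]), np.float64(0.0008486585231674138))
```

```bash
python3 -m jog '[{"offset":[-4.9,-2.4,0.3],"yaw":0,"fingers":9.5},{"offset":[-4.9,-2.4,0.3],"yaw":0,"fingers":9.5},{"offset":[-4.9,-2.4,0.3],"yaw":0,"fingers":9.5},{"offset":[-4.9,-2.4,0.3],"yaw":0,"fingers":9.5},{"offset":[-4.9,-2.4,0.3],"yaw":0,"fingers":9.5},{"offset":[-4.9,-2.4,0.3],"yaw":0,"fingers":9.5},{"offset":[-4.9,-2.4,0.3],"yaw":0,"fingers":9.5},{"offset":[-4.9,-2.4,0.3],"yaw":0,"fingers":7},{"offset":[-4.9,-2.3,0.3],"yaw":0,"fingers":6}]'
python3 -m jog '[{"offset":[0,0,0],"yaw":8.6,"fingers":5},{"offset":[0,0,0.5],"yaw":8.6,"fingers":5},{"offset":[0,0,0.5],"yaw":8.5,"fingers":5},{"offset":[0,0,0],"yaw":0,"fingers":5},{"offset":[0,0,0],"yaw":0,"fingers":5}]'
cat >> h.py <<'E'
def snap(name):
    s=monitor.get_state(); c=optics.get_calibration("wrist"); im=optics.get_image("wrist"); cv2.imwrite(f"pics/{name}.png",im); return s,c,im
def rel(s,p): return s["orientation"].T@(np.array(p)-s["ee_pos"])*100
E
python3 - <<'E'
from h import *
s,c,im=snap("w1"); print(s["ee_pos"],s["orientation"].round(3))
print(c); print(blobs(im,*YEL)[0],blobs(im,*RED)[0])
E
```

```text
time_s: 1.23
ee_pos: [0.5376, 0.2719, 0.2123]
orientation: [[-0.962, 0.274, -0.0], [0.274, 0.962, -0.0], [0.0, -0.0, -1.0]]
wrist_force: [0.4, 0.4, 0.0]
width: 0.0803
gripper_force: 0.0
time_s: 1.85
ee_pos: [0.5365, 0.2734, 0.2027]
orientation: [[-0.75, 0.662, -0.0], [0.662, 0.75, 0.0], [0.0, -0.0, -1.0]]
wrist_force: [0.3, 0.8, 0.9]
width: 0.05
gripper_force: 0.0
[0.53650479 0.27338971 0.20267666] [[-0.75   0.662 -0.   ]
 [ 0.662  0.75   0.   ]
 [ 0.    -0.    -1.   ]]
{'mtx': array([[341.32679492,   0.        , 278.04166606],
       [  0.        , 341.32679492, 211.15112094],
       [  0.        ,   0.        ,   1.        ]]), 'rvec': array([-2.62525783, -1.18612843, -0.1668565 ]), 'tvec': array([-0.55914582, -0.23386923,  0.29533857])}
[(array([311.6,  97.7]), array([ 290,   74,   45,   46, 1188], dtype=int32)), (array([281.9, 204.7]), array([273, 189,  20,  32, 575], dtype=int32))] [(array([385.8,  23.1]), array([ 361,    0,   55,   47, 1357], dtype=int32)), (array([280.9, 262.9]), array([272, 246,  19,  37, 481], dtype=int32))]
```

View pics/w1.png

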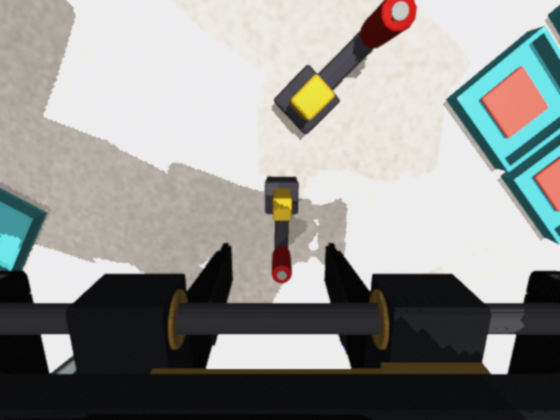

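Wrist view: crank in the middle, hub (281,190), yellow head (282,205), grip (281,275), arm lined up along tool −x, fingers either side; nothing in the way.

Run:
```python
from h import *
s=monitor.get_state(); c=optics.get_calibration("wrist"); im=cv2.imread("pics/w1.png")
hsv=cv2.cvtColor(im,cv2.COLOR_BGR2HSV)
print(hsv[186:224:2,282])
print([ (r,np.where((hsv[r,260:305,0]>20)&(hsv[r,260:305,0]<36)&(hsv[r,260:305,1]>150))[0][[0,-1]]+260) for r in (192,200,210,216,219)])
for u,z in(((282.5,221),.074),((281.5,275),.083),((282,205),.074)): print(rel(s,plane(c,u,z)))
```

```text
[[129  23  78]
 [ 18  85  93]
 [ 23 208 115]
 [ 23 209 117]
 [ 23 210 118]
 [ 23 213 120]
 [ 24 209 187]
 [ 26 198 235]
 [ 27 196 235]
 [ 25 203 197]
 [ 23 208 152]
 [ 23 208 163]
 [ 24 203 188]
 [ 24 203 188]
 [ 24 206 187]
 [ 23 206 187]
 [ 24 207 184]
 [ 23 185 132]
 [140  15  50]]
[(192, array([274, 289])), (200, array([273, 291])), (210, array([273, 291])), (216, array([273, 290])), (219, array([274, 290]))]
[-0.87715     0.31583365 12.87745147]
[-5.43621226  0.24025391 11.97756692]
[ 0.52025295  0.26787666 12.87740244]
```

```bash
python3 -m jog '[{"offset":[0.05,0.13,2],"yaw":0,"fingers":5},{"offset":[0.05,0.13,4],"yaw":0,"fingers":5},{"offset":[0,0,4],"yaw":0,"fingers":5},{"offset":[0,0,2.5],"yaw":0,"fingers":4.5},{"offset":[0,0,1.3],"yaw":0,"fingers":4},{"offset":[0,0,0],"yaw":0,"fingers":3},{"offset":[0,0,0],"yaw":0,"fingers":1.2},{"offset":[0,0,0],"yaw":0,"fingers":1.2},{"offset":[0,0,0],"yaw":0,"fingers":1.2},{"offset":[0,0,0],"yaw":0,"fingers":1.2}]' 40
python3 -m jog '[{"offset":[0,0,0],"yaw":0,"fingers":1},{"offset":[0,0,-0.2],"yaw":0,"fingers":1},{"offset":[0,0,-1],"yaw":0,"fingers":1},{"offset":[0,0,-3],"yaw":0,"fingers":1},{"offset":[0,0,-5],"yaw":0,"fingers":1},{"offset":[0,0,-5],"yaw":0,"fingers":1},{"offset":[0,0,-2],"yaw":0,"fingers":1},{"offset":[0,0,0],"yaw":0,"fingers":1}]'
python3 - <<'E'
from h import *
s=monitor.get_state(); print(rel(s,[.5613,-.2,.24]),s["joints"])
E
```

```text
time_s: 3.15
ee_pos: [0.5379, 0.2762, 0.0657]
orientation: [[-0.748, 0.664, 0.002], [0.664, 0.748, 0.001], [-0.001, 0.002, -1.0]]
wrist_force: [-0.7, 0.4, 6.9]
width: 0.0159
gripper_force: 40.0
time_s: 4.15
ee_pos: [0.5377, 0.2761, 0.2284]
orientation: [[-0.748, 0.664, 0.003], [0.664, 0.748, 0.001], [-0.001, 0.003, -1.0]]
wrist_force: [0.6, 0.8, -4.1]
width: 0.0157
gripper_force: 40.0
[-33.37979189 -34.02294057  -1.2099366 ] [ 2.09159507e+01  2.70300418e+01  9.32015864e+01  3.10242204e-03
  5.95976443e+01 -2.74752701e+01]
```

```bash
python3 -m jog '[{"offset":[-2,-1.7,0],"yaw":0,"fingers":1},{"offset":[-4.5,-3.7,0],"yaw":0,"fingers":1},{"offset":[-4.7,-3.9,0],"yaw":0,"fingers":1},{"offset":[-4.7,-3.9,0],"yaw":0,"fingers":1},{"offset":[-4.7,-3.9,0],"yaw":0,"fingers":1},{"offset":[-4.7,-3.9,0],"yaw":0,"fingers":1},{"offset":[-4.7,-3.9,0],"yaw":0,"fingers":1},{"offset":[-4.7,-3.9,0],"yaw":0,"fingers":1},{"offset":[-4.5,-3.5,0],"yaw":0,"fingers":1},{"offset":[-2.2,-1.7,0],"yaw":0,"fingers":1}]'
python3 -m jog '[{"offset":[0,0,0],"yaw":0,"fingers":1},{"offset":[0,0,0],"yaw":0,"fingers":1}]'
python3 - <<'E'
from h import *
s,c,im=snap("w2"); print(s["ee_pos"],rel(s,[.5613,-.2,.098]),s["joints"],project(c,[.5613,-.2,.098]))
np.savez("w2.npz",**{k:c[k] for k in c},p=s["ee_pos"],R=s["orientation"])
cv2.imwrite("pics/w2c.png",im)
E
```

```text
time_s: 5.4
ee_pos: [0.6206, -0.256, 0.2244]
orientation: [[-0.746, 0.666, -0.002], [0.666, 0.746, 0.001], [0.003, -0.001, -1.0]]
wrist_force: [0.4, 1.0, -4.0]
width: 0.0158
gripper_force: 40.0
time_s: 5.65
ee_pos: [0.6207, -0.2524, 0.2253]
orientation: [[-0.748, 0.664, -0.002], [0.664, 0.748, 0.001], [0.002, -0.0, -1.0]]
wrist_force: [-0.1, 0.3, -3.4]
width: 0.0154
gripper_force: 40.0
[ 0.62073224 -0.25242361  0.22534887] [ 7.89535953 -0.02393286 12.7532092 ] [-2.77793792e+01  3.26582980e+01  8.32773790e+01  1.85899321e-02
  6.41968272e+01 -7.61749826e+01] [[278.63390473 112.76551467]]
```

View pics/w2.png

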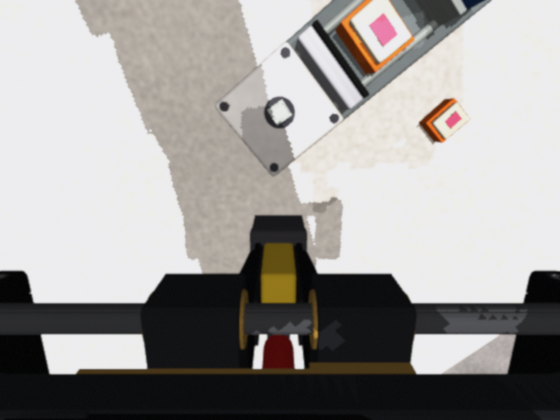

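Wrist view: gearbox with screws (224,106),(285,53),(334,118),(273,167); shaft tip at (280,112); held crank hub's far edge at ≈(278,216), head (278,270), straight in the hand.

Run:
```python
from h import *
im=cv2.imread("pics/w2.png"); 
a=cv2.resize(im[90:135,255:305],None,fx=8,fy=8,interpolation=cv2.INTER_CUBIC)
b=cv2.resize(im[205:265,240:320],None,fx=5,fy=5,interpolation=cv2.INTER_CUBIC)
b=cv2.convertScaleAbs(b,alpha=2.5,beta=10)
cv2.imwrite("pics/c2.png",np.hstack([a[:300],b[:300]]))
```

```text
(no output)
```

View pics/c2.png

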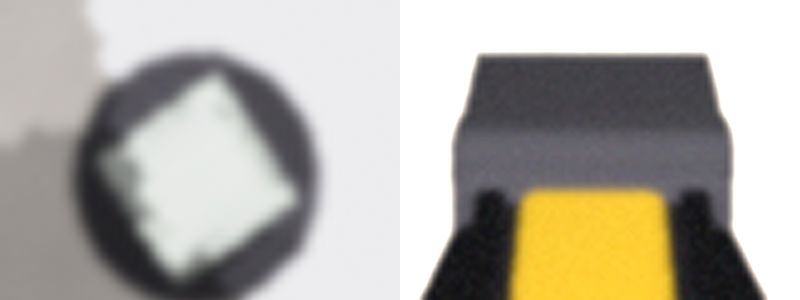

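Run:
```python
from h import *
d=np.load("w2.npz"); c={k:d[k] for k in("mtx","rvec","tvec")}; s={"orientation":d["R"],"ee_pos":d["p"]}
P=np.array([[217,70],[300,195],[180,285],[97,155]])/8+[255,90]
Q=np.array([rel(s,plane(c,p,.094)) for p in P]); print(Q,Q.mean(0))
for i in range(4):
    e=Q[(i+1)%4]-Q[i]; print("edge len",np.linalg.norm(e),"ang",np.degrees(np.arctan2(e[1],e[0]))%90)
print("seat world",d["p"]+d["R"]@Q.mean(0)/100)
G=[rel(s,plane(c,p,.074)) for p in((224,106),(285,53),(334,118),(273,167))]
G=[rel(s,plane(c,p,.07)) for p in((224,106),(285,53),(334,118),(273,167))]; print("screws mean",np.mean(G,0))
z0=d["p"][2]
for h,z,(u0,u1,v) in(("under",z0-.065,(255.6,301.2,216)),("top",z0-.065+.034,(250.6,306,231.4))):
    a,b=rel(s,plane(c,(u0,v),z)),rel(s,plane(c,(u1,v),z)); print(h,a,b,"w",b[1]-a[1],"mid",(a+b)/2)
```

```text
[[ 8.93472977  0.24447924 13.15554454]
 [ 7.77545782  1.05958805 13.15264087]
 [ 6.9216617  -0.1115076  13.15097938]
 [ 8.14795466 -0.91925537 13.15403625]] [ 7.94495099  0.06832608 13.15330026]
edge len 1.4171528697177487 ang 54.8881303983963
edge len 1.4492879586752252 ang 53.905798076814506
edge len 1.4684210004900327 ang 56.62747491767372
edge len 1.4047404067123446 ang 55.93824812601654
seat world [ 0.56153427 -0.19897555  0.094     ]
screws mean [7.93527936e+00 9.39108067e-03 1.55533003e+01]
under [ 1.49900497 -1.50725628  6.50389434] [1.50236384 1.43292149 6.50311032] w 2.940177771903283 mid [ 1.5006844  -0.03716739  6.50350233]
top [ 1.65038287 -1.56184617  3.1042503 ] [1.65397808 1.47322507 3.10344128] w 3.0350712336351915 mid [ 1.65218047 -0.04431055  3.10384579]
```

```bash
python3 -m jog '[{"offset":[0,0,0],"yaw":-8.7,"fingers":1},{"offset":[0,0,0],"yaw":-8.7,"fingers":1},{"offset":[0,0,0],"yaw":-8.7,"fingers":1},{"offset":[0,0,0],"yaw":-8.6,"fingers":1},{"offset":[3.2,2.3,0],"yaw":0,"fingers":1},{"offset":[3.25,2.29,1],"yaw":0,"fingers":1},{"offset":[0,0,2.5],"yaw":0,"fingers":1},{"offset":[0,0,1.5],"yaw":0,"fingers":1},{"offset":[0,0,0],"yaw":0,"fingers":1},{"offset":[0,0,0],"yaw":0,"fingers":1}]'
python3 - <<'E'
from h import *
s,c,im=snap("w3"); v=np.array([.56150,-.19910,.098])
print(rel(s,v),s["ee_pos"],np.degrees(np.arctan2(s["orientation"][1,1],s["orientation"][0,1])),s["joints"][5],s["wrist_force"])
cv2.imwrite("pics/w3c.png",cv2.convertScaleAbs(cv2.resize(im[100:300,180:380],None,fx=3,fy=3),alpha=1.3,beta=15))
E
```

```text
time_s: 6.95
ee_pos: [0.5631, -0.1999, 0.177]
orientation: [[-0.993, 0.12, 0.001], [0.12, 0.993, -0.0], [-0.001, -0.0, -1.0]]
wrist_force: [0.8, -0.1, -3.5]
width: 0.0159
gripper_force: 40.0
[0.1774763  0.06426839 7.90402368] [ 0.56313696 -0.19993832  0.17704138] 83.0889815065656 -108.9749675824646 [ 0.77770611 -0.11860405 -3.45461011]
```

View pics/w3c.png

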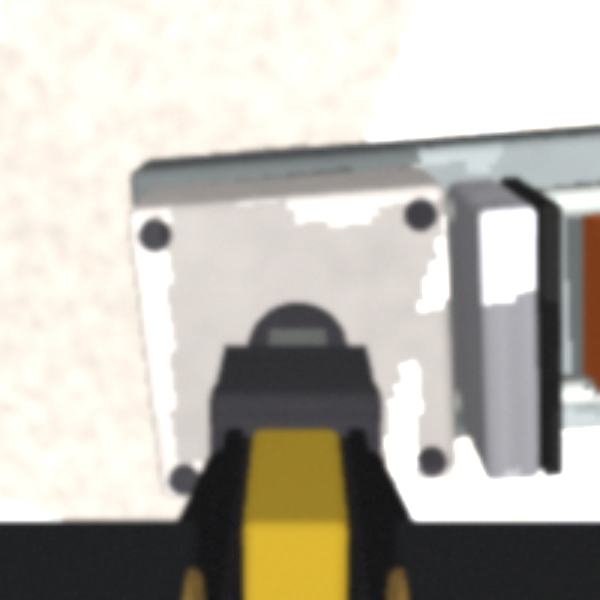

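Run:
```python
from h import *
s=monitor.get_state(); c=optics.get_calibration("wrist")
f=lambda x,y,z: print(rel(s,plane(c,(180+x/3-.33,100+y/3-.33),z)).round(3))
f(267,328,.074);f(328,328,.074); f(222,346,.1125);f(368,346,.1125)
sc=[(155,235),(420,214),(432,461),(184,480)]
print(np.mean([rel(s,plane(c,(180+x/3-.33,100+y/3-.33),.07)) for x,y in sc],0))
```

```text
[ 0.916 -0.714 10.317]
[ 0.918  0.825 10.316]
[ 1.598 -1.57   6.466]
[1.601 1.56  6.466]
[ 0.16564049  0.06361894 10.71712991]
```

Image shows hub just over the shaft, ~1 mm short in tool x, 0.6 mm in y; correct and lower.

```bash
python3 -m jog '[{"offset":[0.1,0.06,0],"yaw":0,"fingers":1},{"offset":[0,0,0.7],"yaw":0,"fingers":1},{"offset":[0,0,0.5],"yaw":0,"fingers":1},{"offset":[0,0,0.3],"yaw":0,"fingers":1},{"offset":[0,0,0.2],"yaw":0,"fingers":1},{"offset":[0,0,0],"yaw":0,"fingers":1}]'
python3 -m jog '[{"offset":[0,0,0.2],"yaw":0,"fingers":1},{"offset":[0,0,0.2],"yaw":0,"fingers":1},{"offset":[0,0,0],"yaw":0,"fingers":1}]'
```

```text
time_s: 7.75
ee_pos: [0.5617, -0.1991, 0.1594]
orientation: [[-0.993, 0.12, -0.0], [0.12, 0.993, 0.0], [0.0, 0.0, -1.0]]
wrist_force: [-0.4, -0.2, -3.6]
width: 0.016
gripper_force: 40.0
time_s: 8.12
ee_pos: [0.5617, -0.1991, 0.1555]
orientation: [[-0.993, 0.12, -0.0], [0.12, 0.993, 0.0], [0.0, 0.0, -1.0]]
wrist_force: [0.1, -0.4, -2.9]
width: 0.0161
gripper_force: 40.0
```

```bash
python3 -m jog '[{"offset":[0,0,0.3],"yaw":0,"fingers":1},{"offset":[0,0,0.3],"yaw":0,"fingers":1},{"offset":[0,0,0.3],"yaw":0,"fingers":1},{"offset":[0,0,0.3],"yaw":0,"fingers":1},{"offset":[0,0,0.2],"yaw":0,"fingers":1},{"offset":[0,0,0.1],"yaw":0,"fingers":1},{"offset":[0,0,0],"yaw":0,"fingers":1}]'
```

```text
time_s: 9.0
ee_pos: [0.5618, -0.1991, 0.1406]
orientation: [[-0.993, 0.12, 0.0], [0.12, 0.993, 0.0], [-0.0, 0.0, -1.0]]
wrist_force: [0.1, 0.4, -3.4]
width: 0.0164
gripper_force: 40.0
```

```bash
python3 -m jog '[{"offset":[0,0,0.1],"yaw":0,"fingers":1},{"offset":[0,0,0.05],"yaw":0,"fingers":1},{"offset":[0,0,0],"yaw":0,"fingers":1}]'
python3 -m jog '[{"offset":[0,0,0.06],"yaw":0,"fingers":1},{"offset":[0,0,0.05],"yaw":0,"fingers":1},{"offset":[0,0,0],"yaw":0,"fingers":1}]'
```

```text
time_s: 9.38
ee_pos: [0.5619, -0.1992, 0.1396]
orientation: [[-0.993, 0.12, 0.001], [0.12, 0.993, -0.0], [-0.001, -0.0, -1.0]]
wrist_force: [-1.7, 0.5, 5.6]
width: 0.0161
gripper_force: 40.0
time_s: 9.75
ee_pos: [0.5619, -0.1991, 0.1396]
orientation: [[-0.993, 0.12, 0.001], [0.12, 0.993, -0.001], [-0.001, -0.0, -1.0]]
wrist_force: [-5.0, 2.9, 16.0]
width: 0.0155
gripper_force: 40.0
```

```bash
python3 -m jog '[{"offset":[0,0,-0.15],"yaw":0,"fingers":2},{"offset":[0,0,0],"yaw":0,"fingers":4},{"offset":[0,0,0],"yaw":0,"fingers":4},{"offset":[0,0,-1.5],"yaw":0,"fingers":4},{"offset":[0,0,-5],"yaw":0,"fingers":4},{"offset":[-2.8,0,0],"yaw":0,"fingers":4},{"offset":[-2.7,0,0],"yaw":0,"fingers":4},{"offset":[0,0,0],"yaw":0,"fingers":4},{"offset":[0,0,0],"yaw":0,"fingers":4}]'
python3 - <<'E'
from h import *
s,c,im=snap("w4"); print(blobs(im,*RED)[0],blobs(im,*YEL)[0])
print(s["ee_pos"],project(c,[[.5616,-.1991,.148],[.5616+.055*.993,-.1991-.055*.12,.157]]),s["wrist_force"])
E
```

```text
time_s: 10.88
ee_pos: [0.6158, -0.2056, 0.2048]
orientation: [[-0.993, 0.12, -0.0], [0.12, 0.993, 0.0], [0.0, 0.0, -1.0]]
wrist_force: [-0.2, -0.1, -1.3]
width: 0.0396
gripper_force: 0.0
[(array([277.6, 235.3]), array([265, 214,  26,  46, 819], dtype=int32))] [(array([278. , 153.1]), array([265, 135,  27,  37, 968], dtype=int32))]
[ 0.6158482  -0.20555953  0.20478616] [[277.97287899 156.1636071 ]
 [277.91918602 248.82819864]] [-0.17483112 -0.13203858 -1.33734122]
```

View pics/w4.png

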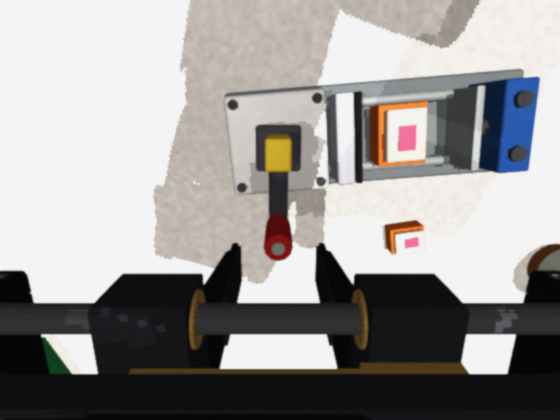

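Crank is seated upright on the shaft, grip (278,248) under the open fingers as predicted. Lower, close and try two steps.

```bash
python3 -m jog '[{"offset":[0,0,2],"yaw":0,"fingers":4},{"offset":[0,0,3],"yaw":0,"fingers":4},{"offset":[0,0,1.1],"yaw":0,"fingers":3.5},{"offset":[0,0,0],"yaw":0,"fingers":1.4},{"offset":[0,0,0],"yaw":0,"fingers":1.4},{"offset":[0,0,0],"yaw":0,"fingers":1.4},{"offset":[0,0,0],"yaw":0,"fingers":1.4}]' 25
python3 -m jog '[{"offset":[0.19,-1.42,0],"yaw":0,"fingers":1.4},{"offset":[0.55,-1.33,0],"yaw":0,"fingers":1.4}]'
```

```text
time_s: 11.8
ee_pos: [0.6168, -0.2059, 0.1444]
orientation: [[-0.993, 0.12, 0.002], [0.12, 0.993, -0.001], [-0.002, -0.0, -1.0]]
wrist_force: [1.5, -0.3, 4.4]
width: 0.0175
gripper_force: 25.0
time_s: 12.05
ee_pos: [0.6066, -0.2322, 0.1444]
orientation: [[-0.993, 0.12, 0.003], [0.12, 0.993, 0.0], [-0.003, 0.001, -1.0]]
wrist_force: [1.8, 5.0, 4.4]
width: 0.0175
gripper_force: 25.0
```

```bash
cat > f.py <<'E'
from h import *
s=monitor.get_state(); C=np.array([.5616,-.1991]); r=s["ee_pos"][:2]-C; R=s["orientation"]
u=r/np.linalg.norm(r); t=np.array([u[1],-u[0]]); f=s["wrist_force"][:2]
v=R[:2,:2].T@r
print("phi",np.degrees(np.arctan2(v[1],v[0]))%360,"r",np.linalg.norm(r)*1e3,"Ft(resist)",-f@t,"Frad",f@u,"z",s["ee_pos"][2],"t",s["time_s"])
E
python3 -m jog '[{"offset":[0.87,-1.14,0],"yaw":0,"fingers":1.4},{"offset":[1.14,-0.87,0],"yaw":0,"fingers":1.4},{"offset":[1.33,-0.55,0],"yaw":0,"fingers":1.4},{"offset":[1.42,-0.19,0],"yaw":0,"fingers":1.4},{"offset":[1.42,0.19,0],"yaw":0,"fingers":1.4},{"offset":[1.33,0.55,0],"yaw":0,"fingers":1.4},{"offset":[1.14,0.87,0],"yaw":0,"fingers":1.4},{"offset":[0.87,1.14,0],"yaw":0,"fingers":1.4},{"offset":[0.55,1.33,0],"yaw":0,"fingers":1.4},{"offset":[0.19,1.42,0],"yaw":0,"fingers":1.4}]'; python3 f.py
```

```text
time_s: 13.3
ee_pos: [0.5072, -0.1937, 0.1444]
orientation: [[-0.993, 0.12, 0.002], [0.12, 0.993, -0.002], [-0.002, -0.002, -1.0]]
wrist_force: [1.7, -6.5, 2.8]
width: 0.0176
gripper_force: 25.0
phi 358.7677215959183 r 54.64252129730507 Ft(resist) 6.321604134512595 Frad -2.3204959156330522 z 0.14435824102747916 t 13.3
```

Steady at about 6.3 N. Continue 150° (to 510°).

```bash
python3 -m jog '[{"offset":[-0.19,1.42,0],"yaw":0,"fingers":1.4},{"offset":[-0.55,1.33,0],"yaw":0,"fingers":1.4},{"offset":[-0.87,1.14,0],"yaw":0,"fingers":1.4},{"offset":[-1.14,0.87,0],"yaw":0,"fingers":1.4},{"offset":[-1.33,0.55,0],"yaw":0,"fingers":1.4},{"offset":[-1.42,0.19,0],"yaw":0,"fingers":1.4},{"offset":[-1.42,-0.19,0],"yaw":0,"fingers":1.4},{"offset":[-1.33,-0.55,0],"yaw":0,"fingers":1.4},{"offset":[-1.14,-0.87,0],"yaw":0,"fingers":1.4},{"offset":[-0.87,-1.14,0],"yaw":0,"fingers":1.4}]'; python3 f.py
python3 - <<'E'
from h import *
t=optics.get_image("top"); cv2.imwrite("pics/t2.png",t)
E
```

```text
time_s: 14.55
ee_pos: [0.6128, -0.177, 0.1443]
orientation: [[-0.993, 0.12, 0.001], [0.12, 0.993, 0.002], [-0.0, 0.002, -1.0]]
wrist_force: [-1.2, 7.0, 6.6]
width: 0.0174
gripper_force: 25.0
phi 149.73642114446437 r 55.804036236065144 Ft(resist) 6.870241166231674 Frad 1.6954884223611986 z 0.14429196877569955 t 14.55
```

```bash
python3 -m jog '[{"offset":[-0.55,-1.33,0],"yaw":0,"fingers":1.4},{"offset":[-0.19,-1.42,0],"yaw":0,"fingers":1.4},{"offset":[0.19,-1.42,0],"yaw":0,"fingers":1.4},{"offset":[0.55,-1.33,0],"yaw":0,"fingers":1.4},{"offset":[0.87,-1.14,0],"yaw":0,"fingers":1.4},{"offset":[1.14,-0.87,0],"yaw":0,"fingers":1.4},{"offset":[1.33,-0.55,0],"yaw":0,"fingers":1.4},{"offset":[1.42,-0.19,0],"yaw":0,"fingers":1.4},{"offset":[1.42,0.19,0],"yaw":0,"fingers":1.4},{"offset":[1.33,0.55,0],"yaw":0,"fingers":1.4}]'; python3 f.py
python3 - <<'E'
from h import *
s,c,im=snap("w5"); t=optics.get_image("top"); cv2.imwrite("pics/t3.png",t)
a=cv2.resize(t[180:250,310:450],None,fx=5.6,fy=5.6,interpolation=cv2.INTER_CUBIC); cv2.imwrite("pics/t3c.png",a)
E
```

```text
time_s: 15.85
ee_pos: [0.5298, -0.2442, 0.1444]
orientation: [[-0.993, 0.121, 0.005], [0.121, 0.993, -0.002], [-0.005, -0.002, -1.0]]
wrist_force: [9.1, 0.5, -1.2]
width: 0.0176
gripper_force: 25.0
phi 298.25249287582625 r 55.22027122112534 Ft(resist) 7.137135633688324 Frad -5.67195773490581 z 0.14443778316730702 t 15.85
```

View pics/w5.png

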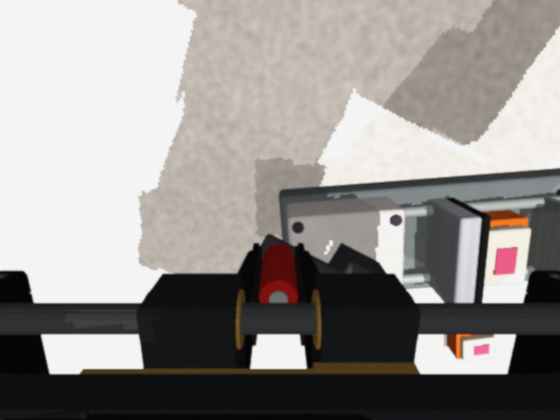

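Jaw has come up to the block (≈485,245 px); original top view gives roughly 37 mm total travel (≈710°) with the shoe uncertain. Now at 480°; go on 60°.

```bash
python3 -m jog '[{"offset":[1.14,0.87,0],"yaw":0,"fingers":1.4},{"offset":[0.87,1.14,0],"yaw":0,"fingers":1.4},{"offset":[0.55,1.33,0],"yaw":0,"fingers":1.4},{"offset":[0.19,1.42,0],"yaw":0,"fingers":1.4}]'; python3 f.py
python3 - <<'E'
from h import *
a=cv2.imread("pics/top.png");b=optics.get_image("top")
f=lambda t:cv2.resize(t[185:242,310:445],None,fx=5,fy=5,interpolation=cv2.INTER_CUBIC)
cv2.imwrite("pics/cmp.png",np.vstack([f(a),f(b)]))
for k in range(0,360,10):
    pass
E
```

```text
time_s: 16.45
ee_pos: [0.5072, -0.1937, 0.1443]
orientation: [[-0.993, 0.12, 0.001], [0.12, 0.993, -0.002], [-0.001, -0.002, -1.0]]
wrist_force: [0.8, -6.6, 5.1]
width: 0.0174
gripper_force: 25.0
phi 358.7989712052165 r 54.65939869840077 Ft(resist) 6.455883679639333 Frad -1.452493366296106 z 0.14429084178669555 t 16.45
```

View pics/cmp.png

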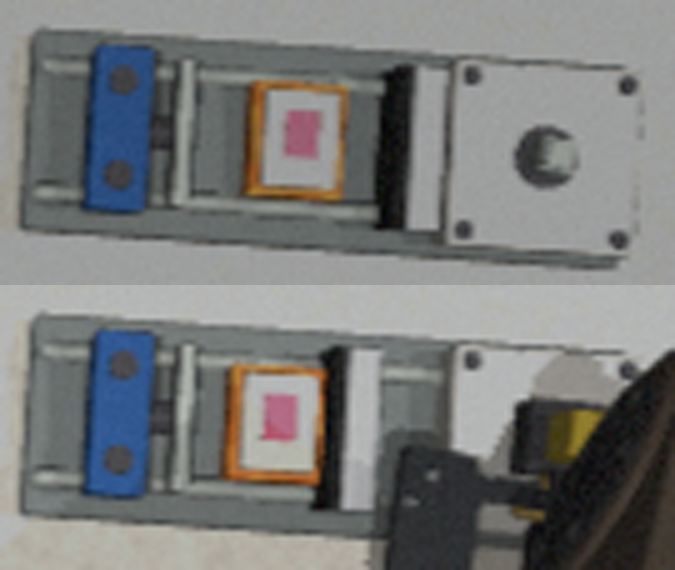

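Comparison: block has moved toward the shoe; gap left between block (226) and shoe (193) ≈ 14 mm ≈ 265°. Go on 150°, then slow.

```bash
python3 -m jog '[{"offset":[-0.19,1.42,0],"yaw":0,"fingers":1.4},{"offset":[-0.55,1.33,0],"yaw":0,"fingers":1.4},{"offset":[-0.87,1.14,0],"yaw":0,"fingers":1.4},{"offset":[-1.14,0.87,0],"yaw":0,"fingers":1.4},{"offset":[-1.33,0.55,0],"yaw":0,"fingers":1.4},{"offset":[-1.42,0.19,0],"yaw":0,"fingers":1.4},{"offset":[-1.42,-0.19,0],"yaw":0,"fingers":1.4},{"offset":[-1.33,-0.55,0],"yaw":0,"fingers":1.4},{"offset":[-1.14,-0.87,0],"yaw":0,"fingers":1.4},{"offset":[-0.87,-1.14,0],"yaw":0,"fingers":1.4}]'; python3 f.py
python3 - <<'E'
from h import *
b=optics.get_image("top"); b=b[185:242,310:445]; cv2.imwrite("pics/t4.png",b)
g=b.astype(int)
for r in (22,26,30): print([tuple(x) for x in g[r,34:56]])
E
```

```text
time_s: 17.75
ee_pos: [0.6129, -0.1769, 0.1442]
orientation: [[-0.993, 0.12, -0.0], [0.12, 0.993, 0.002], [0.0, 0.002, -1.0]]
wrist_force: [-1.0, 7.5, 6.8]
width: 0.0174
gripper_force: 25.0
phi 149.69158014309735 r 55.860401936111266 Ft(resist) 7.254356724144539 Frad 2.055283729444279 z 0.14418441549496028 t 17.75
[(np.int64(68), np.int64(70), np.int64(67)), (np.int64(128), np.int64(133), np.int64(129)), (np.int64(191), np.int64(197), np.int64(193)), (np.int64(194), np.int64(202), np.int64(195)), (np.int64(165), np.int64(169), np.int64(164)), (np.int64(97), np.int64(98), np.int64(94)), (np.int64(114), np.int64(117), np.int64(116)), (np.int64(76), np.int64(86), np.int64(98)), (np.int64(39), np.int64(93), np.int64(149)), (np.int64(56), np.int64(125), np.int64(202)), (np.int64(81), np.int64(120), np.int64(178)), (np.int64(153), np.int64(163), np.int64(165)), (np.int64(195), np.int64(203), np.int64(202)), (np.int64(197), np.int64(207), np.int64(205)), (np.int64(187), np.int64(196), np.int64(204)), (np.int64(161), np.int64(156), np.int64(204)), (np.int64(127), np.int64(102), np.int64(198)
[... 1584 characters left out ...]
), (np.int64(38), np.int64(60), np.int64(95)), (np.int64(42), np.int64(89), np.int64(152)), (np.int64(57), np.int64(112), np.int64(181)), (np.int64(123), np.int64(145), np.int64(165)), (np.int64(187), np.int64(200), np.int64(203)), (np.int64(198), np.int64(205), np.int64(204)), (np.int64(201), np.int64(205), np.int64(204)), (np.int64(191), np.int64(189), np.int64(202)), (np.int64(163), np.int64(149), np.int64(197)), (np.int64(136), np.int64(117), np.int64(188)), (np.int64(122), np.int64(104), np.int64(184)), (np.int64(118), np.int64(97), np.int64(187)), (np.int64(130), np.int64(105), np.int64(203)), (np.int64(130), np.int64(109), np.int64(199)), (np.int64(157), np.int64(157), np.int64(194))]
```

```bash
python3 -m jog '[{"offset":[-0.41,-0.87,0],"yaw":0,"fingers":1.4},{"offset":[-0.25,-0.93,0],"yaw":0,"fingers":1.4},{"offset":[-0.08,-0.95,0],"yaw":0,"fingers":1.4}]'; python3 f.py
python3 -m jog '[{"offset":[0.04,-0.48,0],"yaw":0,"fingers":1.4},{"offset":[0.04,-0.48,0],"yaw":0,"fingers":1.4}]'; python3 f.py
```

```text
time_s: 18.18
ee_pos: [0.6172, -0.2054, 0.1443]
orientation: [[-0.993, 0.12, 0.001], [0.12, 0.993, 0.001], [-0.001, 0.001, -1.0]]
wrist_force: [3.6, 5.7, 7.1]
width: 0.0176
gripper_force: 25.0
phi 179.6021013893465 r 55.94256485912026 Ft(resist) 6.047600650249355 Frad 2.905062670677167 z 0.1442507113754317 t 18.175
time_s: 18.42
ee_pos: [0.6153, -0.215, 0.1443]
orientation: [[-0.993, 0.121, 0.002], [0.121, 0.993, 0.001], [-0.002, 0.001, -1.0]]
wrist_force: [3.0, 7.0, 6.4]
width: 0.0174
gripper_force: 25.0
phi 189.568893403652 r 55.96200088732644 Ft(resist) 7.562869854154399 Frad 0.9062611349559645 z 0.14428152586375093 t 18.425
```

```bash
python3 -m jog '[{"offset":[0.11,-0.47,0],"yaw":0,"fingers":1.4},{"offset":[0.14,-0.46,0],"yaw":0,"fingers":1.4}]'; python3 f.py
```

```text
time_s: 18.68
ee_pos: [0.6117, -0.2239, 0.1443]
orientation: [[-0.993, 0.121, 0.002], [0.121, 0.993, 0.001], [-0.002, 0.001, -1.0]]
wrist_force: [4.1, 5.0, 5.2]
width: 0.0174
gripper_force: 25.0
phi 199.44387340657659 r 55.94472395902091 Ft(resist) 6.310918850355274 Frad 1.4005231328626893 z 0.14430540356109536 t 18.675
```

```bash
python3 -m jog '[{"offset":[0.18,-0.45,0],"yaw":0,"fingers":1.4},{"offset":[0.22,-0.42,0],"yaw":0,"fingers":1.4}]'; python3 f.py
```

```text
time_s: 18.92
ee_pos: [0.6067, -0.2322, 0.1443]
orientation: [[-0.993, 0.121, 0.002], [0.121, 0.993, 0.001], [-0.002, 0.001, -1.0]]
wrist_force: [4.9, 4.9, 6.5]
width: 0.0176
gripper_force: 25.0
phi 209.33861256952463 r 55.91678817769876 Ft(resist) 6.857601806612575 Frad 1.0233883568822053 z 0.14428848159774144 t 18.925
```

```bash
python3 -m jog '[{"offset":[0.26,-0.4,0],"yaw":0,"fingers":1.4},{"offset":[0.29,-0.38,0],"yaw":0,"fingers":1.4}]'; python3 f.py
```

```text
time_s: 19.18
ee_pos: [0.6004, -0.2393, 0.1443]
orientation: [[-0.993, 0.121, 0.002], [0.121, 0.993, 0.0], [-0.002, 0.001, -1.0]]
wrist_force: [5.0, 4.3, 5.8]
width: 0.0178
gripper_force: 25.0
phi 219.13346588805305 r 55.84868212880467 Ft(resist) 6.569517238617085 Frad 0.34522434724138157 z 0.14429874543094226 t 19.175
```

```bash
python3 -m jog '[{"offset":[0.32,-0.36,0],"yaw":0,"fingers":1.4},{"offset":[0.36,-0.32,0],"yaw":0,"fingers":1.4}]'; python3 f.py
python3 - <<'E'
from h import *
b=optics.get_image("top")[185:242,310:445]; cv2.imwrite("pics/t5.png",b)
for r in (22,30): print([tuple(map(int,x)) for x in b[r,34:48]])
E
```

```text
time_s: 19.42
ee_pos: [0.5928, -0.2454, 0.1443]
orientation: [[-0.993, 0.121, 0.002], [0.121, 0.993, 0.0], [-0.002, 0.0, -1.0]]
wrist_force: [4.5, 3.3, 5.6]
width: 0.0175
gripper_force: 25.0
phi 229.0322878980302 r 55.816611778373456 Ft(resist) 5.576047073915629 Frad -0.17273695662632205 z 0.14428670593852239 t 19.425
[(59, 64, 60), (114, 117, 116), (160, 167, 162), (156, 163, 158), (131, 136, 134), (49, 58, 75), (31, 79, 135), (45, 109, 184), (66, 104, 160), (135, 144, 147), (182, 191, 190), (184, 190, 190), (176, 183, 189), (151, 146, 189)]
[(60, 63, 62), (122, 125, 122), (161, 167, 160), (125, 128, 124), (56, 63, 73), (33, 54, 86), (39, 82, 140), (52, 104, 166), (116, 136, 156), (171, 183, 186), (183, 190, 188), (182, 191, 189), (177, 183, 191), (149, 143, 179)]
```

```bash
python3 -m jog '[{"offset":[0.38,-0.29,0],"yaw":0,"fingers":1.4},{"offset":[0.41,-0.26,0],"yaw":0,"fingers":1.4}]'; python3 f.py
```

```text
time_s: 19.73
ee_pos: [0.5844, -0.25, 0.1443]
orientation: [[-0.993, 0.121, 0.003], [0.121, 0.993, -0.0], [-0.003, 0.0, -1.0]]
wrist_force: [5.6, 2.4, 6.3]
width: 0.0176
gripper_force: 25.0
phi 238.9171353342994 r 55.75886595032496 Ft(resist) 6.137624536353445 Frad 0.10272231018557959 z 0.14429182170183522 t 19.725
```

```bash
python3 -m jog '[{"offset":[0.42,-0.22,0],"yaw":0,"fingers":1.4},{"offset":[0,0,0],"yaw":0,"fingers":1.4}]'; python3 f.py
```

```text
time_s: 19.98
ee_pos: [0.5797, -0.2518, 0.1443]
orientation: [[-0.993, 0.121, 0.002], [0.121, 0.993, -0.0], [-0.002, 0.0, -1.0]]
wrist_force: [4.2, 2.3, 5.7]
width: 0.0174
gripper_force: 25.0
phi 244.06201313051065 r 55.730867177034135 Ft(resist) 4.750573631133133 Frad -0.8043660643939701 z 0.1442854918629846 t 19.975
```

```bash
python3 -m jog '[{"offset":[0.44,-0.18,0],"yaw":0,"fingers":1.4}]'; python3 f.py
```

```text
time_s: 20.1
ee_pos: [0.5756, -0.253, 0.1443]
orientation: [[-0.993, 0.121, 0.003], [0.121, 0.993, -0.0], [-0.003, -0.0, -1.0]]
wrist_force: [5.8, 2.8, 5.5]
width: 0.0173
gripper_force: 25.0
phi 248.48300560917667 r 55.6773213235436 Ft(resist) 6.321196210969962 Frad -1.2621708324423864 z 0.14432930509147565 t 20.1
```

```bash
python3 -m jog '[{"offset":[0.46,-0.14,0],"yaw":0,"fingers":1.4}]'; python3 f.py
```

```text
time_s: 20.23
ee_pos: [0.5708, -0.2539, 0.1443]
orientation: [[-0.993, 0.121, 0.003], [0.121, 0.993, -0.001], [-0.003, -0.0, -1.0]]
wrist_force: [6.0, 2.9, 4.9]
width: 0.0179
gripper_force: 25.0
phi 253.5327533082302 r 55.582596966639514 Ft(resist) 6.395750978121505 Frad -1.8490927261941439 z 0.14432159577755663 t 20.225
```

```bash
python3 -m jog '[{"offset":[0.47,-0.1,0],"yaw":0,"fingers":1.4}]'; python3 f.py
```

```text
time_s: 20.35
ee_pos: [0.566, -0.2545, 0.1444]
orientation: [[-0.993, 0.121, 0.003], [0.121, 0.993, -0.001], [-0.003, -0.0, -1.0]]
wrist_force: [7.1, 1.0, 5.0]
width: 0.0176
gripper_force: 25.0
phi 258.4867205870629 r 55.56102735138106 Ft(resist) 7.158515439511167 Frad -0.4283253417401493 z 0.14435377310010822 t 20.35
```

Total ≈ 800°. Continue in 5° steps, one at a time.

```bash
python3 -m jog '[{"offset":[0.48,-0.06,0],"yaw":0,"fingers":1.4}]'; python3 f.py
```

```text
time_s: 20.48
ee_pos: [0.5612, -0.2546, 0.1443]
orientation: [[-0.993, 0.121, 0.003], [0.121, 0.993, -0.001], [-0.003, -0.001, -1.0]]
wrist_force: [6.2, 0.1, 4.8]
width: 0.0174
gripper_force: 25.0
phi 263.44992368112696 r 55.49618574023514 Ft(resist) 6.169185618901872 Frad -0.16425434514504778 z 0.14434327792627438 t 20.475
```

```bash
python3 -m jog '[{"offset":[0.48,-0.02,0],"yaw":0,"fingers":1.4}]'; python3 f.py
```

```text
time_s: 20.6
ee_pos: [0.5565, -0.2543, 0.1443]
orientation: [[-0.993, 0.121, 0.004], [0.121, 0.993, -0.001], [-0.004, -0.001, -1.0]]
wrist_force: [6.3, 0.1, 3.7]
width: 0.0175
gripper_force: 25.0
phi 268.3911169888938 r 55.44420413219234 Ft(resist) 6.29989303791501 Frad -0.687885857324943 z 0.14434554866091667 t 20.6
```

```bash
python3 -m jog '[{"offset":[0.48,0.02,0],"yaw":0,"fingers":1.4}]'; python3 f.py
```

```text
time_s: 20.72
ee_pos: [0.5517, -0.2536, 0.1443]
orientation: [[-0.993, 0.121, 0.004], [0.121, 0.993, -0.001], [-0.004, -0.001, -1.0]]
wrist_force: [7.2, 0.5, 3.4]
width: 0.0174
gripper_force: 25.0
phi 273.3233762220111 r 55.3677850763616 Ft(resist) 7.036472354883971 Frad -1.799581046804781 z 0.14432646728795714 t 20.725
```

```bash
python3 -m jog '[{"offset":[0.48,0.06,0],"yaw":0,"fingers":1.4}]'; python3 f.py
python3 - <<'E'
from h import *
b=optics.get_image("top")[185:242,310:445]; cv2.imwrite("pics/t6.png",b)
for r in (22,30): print([tuple(map(int,x)) for x in b[r,34:46]])
E
```

```text
time_s: 20.85
ee_pos: [0.5471, -0.2525, 0.1443]
orientation: [[-0.993, 0.121, 0.004], [0.121, 0.993, -0.001], [-0.004, -0.001, -1.0]]
wrist_force: [6.4, 0.6, 4.1]
width: 0.0173
gripper_force: 25.0
phi 278.2745027058425 r 55.34726898154474 Ft(resist) 6.052169792616734 Frad -2.262535877274132 z 0.14433823483488392 t 20.85
[(60, 64, 61), (115, 120, 116), (165, 172, 168), (170, 177, 172), (138, 142, 144), (40, 85, 131), (52, 114, 177), (91, 123, 167), (149, 156, 159), (180, 182, 179), (181, 179, 179), (160, 158, 169)]
[(59, 61, 60), (125, 128, 126), (173, 179, 172), (138, 144, 140), (37, 59, 98), (37, 84, 147), (54, 99, 155), (128, 133, 139), (181, 182, 181), (180, 182, 182), (176, 182, 182), (161, 164, 178)]
```

```bash
python3 -m jog '[{"offset":[0.47,0.1,0],"yaw":0,"fingers":1.4}]'; python3 f.py
```

```text
time_s: 21.02
ee_pos: [0.5427, -0.2511, 0.1444]
orientation: [[-0.993, 0.121, 0.004], [0.121, 0.993, -0.002], [-0.004, -0.001, -1.0]]
wrist_force: [6.6, -0.3, 4.4]
width: 0.0172
gripper_force: 25.0
phi 283.08237738256474 r 55.2961887164757 Ft(resist) 6.253684271355871 Frad -1.9815470433977618 z 0.14436089713160472 t 21.025
```

```bash
python3 -m jog '[{"offset":[0.46,0.14,0],"yaw":0,"fingers":1.4}]'; python3 f.py
```

```text
time_s: 21.15
ee_pos: [0.5382, -0.2492, 0.1443]
orientation: [[-0.993, 0.121, 0.004], [0.121, 0.993, -0.002], [-0.004, -0.001, -1.0]]
wrist_force: [7.0, -1.2, 2.5]
width: 0.0172
gripper_force: 25.0
phi 288.1467997279316 r 55.27493992924794 Ft(resist) 6.8782403954664035 Frad -1.9180197483451467 z 0.14432873246085204 t 21.15
```

```bash
python3 -m jog '[{"offset":[0.44,0.18,0],"yaw":0,"fingers":1.4}]'; python3 f.py
```

```text
time_s: 21.28
ee_pos: [0.534, -0.2469, 0.1443]
orientation: [[-0.993, 0.121, 0.004], [0.121, 0.993, -0.002], [-0.004, -0.001, -1.0]]
wrist_force: [6.5, -2.4, 2.6]
width: 0.0174
gripper_force: 25.0
phi 293.025197361355 r 55.188178128444385 Ft(resist) 6.835371377398427 Frad -1.1833606411945925 z 0.14434725908200827 t 21.275
```

```bash
python3 -m jog '[{"offset":[0.42,0.22,0],"yaw":0,"fingers":1.4}]'; python3 f.py
```

```text
time_s: 21.4
ee_pos: [0.5301, -0.2444, 0.1443]
orientation: [[-0.993, 0.121, 0.004], [0.121, 0.993, -0.002], [-0.004, -0.002, -1.0]]
wrist_force: [5.6, -3.1, 3.8]
width: 0.0176
gripper_force: 25.0
phi 297.8835202585626 r 55.1236324192297 Ft(resist) 6.411373087100407 Frad -0.6286122726595974 z 0.1443456714415982 t 21.4
```

```bash
python3 -m jog '[{"offset":[0.4,0.26,0],"yaw":0,"fingers":1.4}]'; python3 f.py
```

```text
time_s: 21.52
ee_pos: [0.5264, -0.2414, 0.1444]
orientation: [[-0.993, 0.121, 0.004], [0.121, 0.993, -0.002], [-0.004, -0.002, -1.0]]
wrist_force: [4.8, -3.7, 3.7]
width: 0.0177
gripper_force: 25.0
phi 302.8381619768489 r 55.04792722481816 Ft(resist) 6.076714840130427 Frad -0.1969591895585154 z 0.14435858744992863 t 21.525
```

```bash
python3 -m jog '[{"offset":[0.38,0.29,0],"yaw":0,"fingers":1.4}]'; python3 f.py
python3 - <<'E'
from h import *
b=optics.get_image("top")[185:242,310:445]; cv2.imwrite("pics/t7.png",b)
for r in (22,30): print([tuple(map(int,x)) for x in b[r,34:46]])
E
```

```text
time_s: 21.65
ee_pos: [0.5229, -0.2382, 0.1444]
orientation: [[-0.993, 0.12, 0.004], [0.12, 0.993, -0.003], [-0.004, -0.002, -1.0]]
wrist_force: [4.4, -5.5, 3.6]
width: 0.0176
gripper_force: 25.0
phi 307.76166860073863 r 54.984076148852644 Ft(resist) 6.994977261629559 Frad 0.8668932101911504 z 0.1443895616397174 t 21.65
[(61, 63, 60), (115, 118, 117), (168, 173, 169), (171, 178, 174), (139, 149, 162), (44, 97, 161), (63, 105, 158), (132, 139, 149), (176, 178, 176), (178, 179, 177), (172, 172, 177), (153, 145, 178)]
[(57, 60, 59), (123, 128, 125), (168, 174, 170), (136, 144, 141), (47, 85, 127), (48, 105, 165), (113, 137, 161), (167, 177, 175), (179, 180, 179), (177, 177, 177), (172, 172, 177), (153, 150, 175)]
```

```bash
python3 -m jog '[{"offset":[0.35,0.33,0],"yaw":0,"fingers":1.4}]'; python3 f.py
```

```text
time_s: 21.82
ee_pos: [0.5198, -0.2347, 0.1444]
orientation: [[-0.993, 0.12, 0.003], [0.12, 0.993, -0.003], [-0.004, -0.002, -1.0]]
wrist_force: [3.5, -5.2, 5.6]
width: 0.0175
gripper_force: 25.0
phi 312.67581698361886 r 54.877485102382046 Ft(resist) 6.231178853911909 Frad 0.69231516182231 z 0.14436264271304197 t 21.825
```

```bash
python3 -m jog '[{"offset":[0.32,0.36,0],"yaw":0,"fingers":1.4}]'; python3 f.py
```

```text
time_s: 21.95
ee_pos: [0.5169, -0.2307, 0.1444]
orientation: [[-0.993, 0.12, 0.003], [0.12, 0.993, -0.003], [-0.003, -0.002, -1.0]]
wrist_force: [2.2, -6.4, 4.7]
width: 0.0176
gripper_force: 25.0
phi 317.82634486906477 r 54.798000160783566 Ft(resist) 6.521969560092842 Frad 1.9393489374484345 z 0.14435033283831084 t 21.95
```

```bash
python3 -m jog '[{"offset":[0.3,0.38,0],"yaw":0,"fingers":1.4}]'; python3 f.py
```

```text
time_s: 22.08
ee_pos: [0.5143, -0.2266, 0.1444]
orientation: [[-0.993, 0.12, 0.003], [0.12, 0.993, -0.003], [-0.003, -0.002, -1.0]]
wrist_force: [2.6, -6.9, 4.8]
width: 0.0174
gripper_force: 25.0
phi 322.913326485489 r 54.75909766866393 Ft(resist) 7.257146659960006 Frad 1.178293178375847 z 0.1443945423416043 t 22.075
```

```bash
python3 -m jog '[{"offset":[0.26,0.4,0],"yaw":0,"fingers":1.4}]'; python3 f.py
```

```text
time_s: 22.2
ee_pos: [0.512, -0.2223, 0.1444]
orientation: [[-0.993, 0.12, 0.002], [0.12, 0.993, -0.003], [-0.003, -0.002, -1.0]]
wrist_force: [1.2, -6.4, 4.5]
width: 0.0178
gripper_force: 25.0
phi 327.97588283401905 r 54.75107936040173 Ft(resist) 6.274822412989809 Frad 1.6570058470655455 z 0.14435949844949775 t 22.2
```

```bash
python3 -m jog '[{"offset":[0.22,0.42,0],"yaw":0,"fingers":1.4}]'; python3 f.py
```

```text
time_s: 22.32
ee_pos: [0.5102, -0.2179, 0.1444]
orientation: [[-0.993, 0.12, 0.002], [0.12, 0.993, -0.003], [-0.003, -0.002, -1.0]]
wrist_force: [1.0, -7.2, 6.3]
width: 0.0177
gripper_force: 25.0
phi 333.02634998588917 r 54.67228574613811 Ft(resist) 7.050770997326553 Frad 1.5563519595984885 z 0.14436387118193275 t 22.325
```

```bash
python3 -m jog '[{"offset":[0.18,0.44,0],"yaw":0,"fingers":1.4}]'; python3 f.py
```

```text
time_s: 22.45
ee_pos: [0.5088, -0.2132, 0.1443]
orientation: [[-0.993, 0.12, 0.002], [0.12, 0.993, -0.003], [-0.002, -0.002, -1.0]]
wrist_force: [-1.0, -7.7, 7.4]
width: 0.0175
gripper_force: 25.0
phi 338.08275407021597 r 54.61541270896611 Ft(resist) 7.14965085692574 Frad 3.0040765071416096 z 0.14433892506406334 t 22.45
```

```bash
python3 -m jog '[{"offset":[0.14,0.46,0],"yaw":0,"fingers":1.4}]'; python3 f.py
```

```text
time_s: 22.58
ee_pos: [0.5078, -0.2084, 0.1443]
orientation: [[-0.993, 0.12, 0.001], [0.12, 0.993, -0.002], [-0.002, -0.002, -1.0]]
wrist_force: [-2.5, -6.9, 6.6]
width: 0.0173
gripper_force: 25.0
phi 343.2617157356338 r 54.59489931858496 Ft(resist) 6.361137873379325 Frad 3.6895507563975896 z 0.14431199654872956 t 22.575
```

```bash
python3 -m jog '[{"offset":[0.1,0.46,0],"yaw":0,"fingers":1.4}]'; python3 f.py
python3 - <<'E'
from h import *
b=optics.get_image("top")[185:242,310:445]; cv2.imwrite("pics/t8.png",b)
for r in (22,30): print([tuple(map(int,x)) for x in b[r,34:46]])
E
```

```text
time_s: 22.7
ee_pos: [0.5072, -0.2037, 0.1443]
orientation: [[-0.993, 0.12, 0.001], [0.12, 0.993, -0.002], [-0.001, -0.002, -1.0]]
wrist_force: [-3.1, -7.6, 8.8]
width: 0.0174
gripper_force: 25.0
phi 348.2958715027332 r 54.54738512513667 Ft(resist) 7.304449524617764 Frad 3.6799063627039073 z 0.14429273746924826 t 22.7
[(58, 58, 61), (115, 120, 115), (165, 171, 168), (172, 179, 174), (143, 154, 175), (61, 103, 157), (133, 138, 146), (182, 181, 179), (183, 184, 182), (174, 173, 178), (150, 143, 178), (126, 100, 177)]
[(58, 62, 58), (125, 128, 126), (173, 180, 174), (137, 144, 143), (49, 83, 122), (107, 132, 161), (159, 172, 175), (174, 182, 179), (174, 181, 179), (165, 170, 178), (143, 142, 167), (131, 124, 163)]
```

```bash
python3 -m jog '[{"offset":[0.06,0.48,0],"yaw":0,"fingers":1.4}]'; python3 f.py
```

```text
time_s: 22.88
ee_pos: [0.5071, -0.1989, 0.1443]
orientation: [[-0.993, 0.12, 0.001], [0.12, 0.993, -0.002], [-0.001, -0.002, -1.0]]
wrist_force: [-3.9, -6.7, 9.1]
width: 0.0176
gripper_force: 25.0
phi 353.3286938161372 r 54.50740764478496 Ft(resist) 6.725367894507575 Frad 3.8271532625662363 z 0.1442838837063368 t 22.875
```

```bash
python3 -m jog '[{"offset":[0.02,0.48,0],"yaw":0,"fingers":1.4}]'; python3 f.py
```

```text
time_s: 23.0
ee_pos: [0.5073, -0.194, 0.1442]
orientation: [[-0.993, 0.12, 0.0], [0.12, 0.993, -0.002], [-0.0, -0.002, -1.0]]
wrist_force: [-3.9, -6.7, 9.8]
width: 0.0177
gripper_force: 25.0
phi 358.51856404809257 r 54.52254544983489 Ft(resist) 7.045533458142044 Frad 3.2818652861861417 z 0.1442457065532448 t 23.0
```

```bash
python3 -m jog '[{"offset":[-0.02,0.48,0],"yaw":0,"fingers":1.4}]'; python3 f.py
```

```text
time_s: 23.12
ee_pos: [0.508, -0.1892, 0.1443]
orientation: [[-0.993, 0.12, -0.0], [0.12, 0.993, -0.002], [-0.0, -0.002, -1.0]]
wrist_force: [-5.7, -7.2, 9.1]
width: 0.0171
gripper_force: 25.0
phi 3.5803254917652985 r 54.46657645807174 Ft(resist) 8.077755472986642 Frad 4.352499618571518 z 0.14426121304750777 t 23.125
```

```bash
python3 -m jog '[{"offset":[-0.06,0.48,0],"yaw":0,"fingers":1.4}]'; python3 f.py
```

```text
time_s: 23.25
ee_pos: [0.5091, -0.1845, 0.1442]
orientation: [[-0.993, 0.12, -0.0], [0.12, 0.993, -0.002], [0.0, -0.002, -1.0]]
wrist_force: [-6.1, -8.4, 9.7]
width: 0.0175
gripper_force: 25.0
phi 8.646438202528778 r 54.48415208438321 Ft(resist) 9.710350203276665 Frad 3.6817614256778697 z 0.14423688279465838 t 23.25
```

Clear stiffening (6.7 → 8.1 → 9.7). One small step more.

```bash
python3 -m jog '[{"offset":[-0.08,0.36,0],"yaw":0,"fingers":1.4}]'; python3 f.py
```

```text
time_s: 23.38
ee_pos: [0.5102, -0.181, 0.1442]
orientation: [[-0.993, 0.12, -0.001], [0.12, 0.993, -0.002], [0.0, -0.002, -1.0]]
wrist_force: [-6.8, -7.6, 9.8]
width: 0.0177
gripper_force: 25.0
phi 12.526972950304124 r 54.474282861307614 Ft(resist) 9.456832569246982 Frad 3.8715990288552073 z 0.14421444028295002 t 23.375
```

```bash
python3 -m jog '[{"offset":[-0.1,0.35,0],"yaw":0,"fingers":1.4}]'; python3 f.py
```

```text
time_s: 23.5
ee_pos: [0.5115, -0.1777, 0.1442]
orientation: [[-0.993, 0.12, -0.001], [0.12, 0.993, -0.002], [0.001, -0.002, -1.0]]
wrist_force: [-6.8, -7.0, 9.8]
width: 0.0175
gripper_force: 25.0
phi 16.271289036336125 r 54.472544334237156 Ft(resist) 9.131217557394463 Frad 3.4943649037461255 z 0.1442025524099307 t 23.5
```

```bash
python3 -m jog '[{"offset":[-0.12,0.35,0],"yaw":0,"fingers":1.4}]'; python3 f.py
python3 - <<'E'
from h import *
b=optics.get_image("top")[185:242,310:445]; cv2.imwrite("pics/t9.png",cv2.resize(b,None,fx=5,fy=5,interpolation=cv2.INTER_CUBIC))
for r in (22,30): print([tuple(map(int,x)) for x in b[r,34:46]])
E
python3 f.py
```

```text
time_s: 23.62
ee_pos: [0.513, -0.1744, 0.1442]
orientation: [[-0.993, 0.12, -0.001], [0.12, 0.993, -0.002], [0.001, -0.002, -1.0]]
wrist_force: [-8.0, -7.6, 11.0]
width: 0.0178
gripper_force: 25.0
phi 20.100838070770187 r 54.48234893074653 Ft(resist) 10.358923864767064 Frad 3.659539762816846 z 0.1441917260306409 t 23.625
[(60, 61, 59), (110, 115, 113), (151, 156, 153), (152, 159, 153), (124, 138, 164), (81, 114, 162), (145, 154, 156), (180, 185, 182), (185, 184, 184), (160, 159, 164), (120, 111, 156), (134, 108, 180)]
[(62, 66, 64), (115, 121, 117), (158, 162, 158), (117, 124, 126), (48, 74, 105), (121, 133, 150), (170, 180, 181), (179, 186, 185), (179, 186, 184), (168, 172, 180), (147, 144, 172), (134, 128, 167)]
phi 20.424369654568356 r 54.51762497153023 Ft(resist) 9.437545593071308 Frad 2.7008693084780706 z 0.1441712271031681 t 23.675
```

View pics/t9.png

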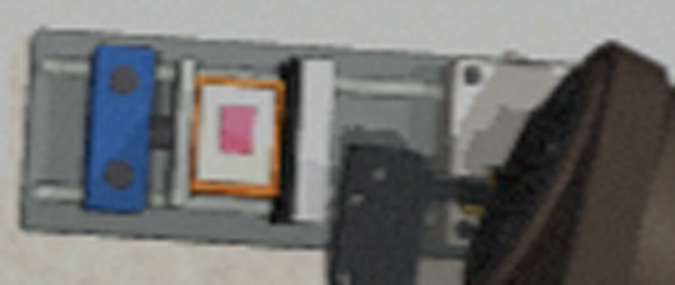

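Block lies against the shoe; handle is at 10.4 N against 6.6 before (≈ +4 N). Release and lift away.

```bash
python3 -m jog '[{"offset":[0,0,0],"yaw":0,"fingers":2.5},{"offset":[0,0,0],"yaw":0,"fingers":4},{"offset":[0,0,0],"yaw":0,"fingers":4},{"offset":[0,0,-1.5],"yaw":0,"fingers":4},{"offset":[0,0,-3],"yaw":0,"fingers":4},{"offset":[0,0,-5],"yaw":0,"fingers":4},{"offset":[-2,0,-2],"yaw":0,"fingers":4},{"offset":[-4,0,0],"yaw":0,"fingers":4},{"offset":[0,0,0],"yaw":0,"fingers":4},{"offset":[0,0,0],"yaw":0,"fingers":4}]'
python3 - <<'E'
from h import *
s,c,im=snap("w6"); print(blobs(im,*YEL)[0],blobs(im,*RED)[0])
a=np.radians(20.2); R=s["orientation"]; g=np.array([.5616,-.1991,.157])+R@np.array([.055*np.cos(a),.055*np.sin(a),0])
print(project(c,[[.5616,-.1991,.148],g]))
E
```

```text
time_s: 24.92
ee_pos: [0.5725, -0.18, 0.2587]
orientation: [[-0.993, 0.12, -0.001], [0.12, 0.993, 0.0], [0.001, 0.0, -1.0]]
wrist_force: [0.4, -0.8, 0.1]
width: 0.0404
gripper_force: 0.0
[(array([253.5, 201. ]), array([241, 184,  26,  35, 639], dtype=int32))] [(array([272.9, 137.6]), array([261, 125,  24,  27, 362], dtype=int32))]
[[251.99683839 207.28694346]
 [276.28421148 140.73854867]]
```

View pics/w6.png

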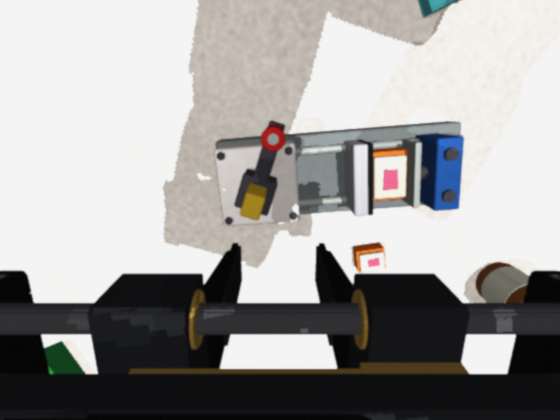

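The crank sits on the shaft (head ≈ 253,205; grip 273,138, within 3 px of prediction), the block is clamped between jaw and shoe, and the hand is clear.

```bash
python3 -c "
from station import ticket; print(ticket.job_done())"
```

```text
the job is handed in; nothing more can be done
None
```

The job is handed in, with no verdict returned: the smaller crank is seated on the shaft and was wound about 2.6 turns clockwise, until the handle force rose from about 6.6 N to 10.4 N. The block is pressed against the shoe and the gripper has let go clear of everything.

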